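# Unpin and slide the hub off a bench spinner's spindle

## Task

Take the blue knurled hub off the spindle of the white bench spinner and stand it upright, flat on the floor of the steel tray. A cross pin near the top of the spindle holds the hub on: draw the hub up lightly until it meets the pin, turn it anticlockwise (seen from above) by feel until its slots find the pin, and slide it off the open top end. Never pull or press it hard, set it down gently, and leave the dropper bottle, the timer and the lidded dish where they are.

Things in the scene. Friction and masses are not known exactly. Their poses are not given: they have to be found in the camera images.
- spinner: White square bench spinner, 110x110 mm, fixed to the desk, housing top at 36 mm; origin in the centre of its underside. A dark boss 34 mm across rises to 40 mm; from it a steel spindle, 16 mm in diameter, stands upright on the origin's axis, fixed at its foot and not turning with the hub, its open end 103 mm above the origin.
- pin (a point): Centre of the dark round cross pin, 96 mm above the spinner's origin on the spindle's axis. The pin is 5 mm thick, 30 mm long (15 mm to each side) and goes level through the spindle. Which way it points differs from run to run and is not in this pose; see or feel it.
- hub: Loose blue knurled collar on the spindle, 46 mm outside diameter, 34 mm high, 0.14 to 0.28 kg; origin in the centre of its underside, z up along its bore. It starts standing on the boss, underside 40 mm above the spinner's origin: it rises 19.5 mm until its top meets the pin, and must rise 63 mm in all to leave the spindle. Keep its force on spindle and pin under 25 N.
- hub_slots (a point): Centre of the hub's top, axes as the hub's. Bore 19 mm in diameter, and a slot to each side through its height, 9 mm wide, reaching 17 mm from the axis along +x and -x (a white dot beyond each). From its start the hub must turn 0.45 to 1.2 rad anticlockwise to bring them under the pin; the pin passes within about 0.1 rad either side.
- tray: Shallow open steel tray, 115 mm along its x, 160 mm along its y, 18 mm high with a round rim (20 mm with it), left of the microscope (stage and knobs jut out between it and the spinner), walls and floor 3 mm thick, fixed; origin in the centre of its underside on the desk, so its inner floor is 3 mm above it. Keep the hub's force on it under 40 N.
- oil_bottle: Brown dropper bottle, 33 mm across, 102 mm tall, standing beyond the spinner; bystander. Origin at its underside.
- timer: White desk timer, 66x66x19 mm, lying beyond the spinner; bystander. Origin at its underside.
- dish_a: Round lidded petri dish, 58 mm across, 15 mm high, between spinner and tray; bystander. Origin at its underside.

How it is judged:
By the outcome, as a careful person would: the job done as asked, in the order asked, and still so for the second after the job is handed in, with the robot touching nothing.
It also fails if it takes over 72 s, if anything falls off the work surface, if the arm or the gripper's body presses on something with over 40 N, if the wrist force passes 120 N, or if a joint passes its speed limit or range.

## Robot

A 6-joint arm with a two-finger parallel gripper is mounted at the origin on a cart in front of the work surface, level with it; the furniture and walls round the work are solid. World frame = base frame: x ahead of the robot, y to its left, z up, the work surface at z = 0. Lengths are in m, angles in rad, forces in N, time in s.
With the tool pointing down it reaches from about 0.35 to 0.975 m from the base axis. Payload 4.9 kg.
Tool frame: the origin (TCP) lies on the centre line of the jaws, within the pads' length; the fingertips stand manip.tip_reach ahead of it and the grasp point (between the pads) is the TCP (manip.tip_reach is the distance from the TCP to the fingertips, in m); z points along the fingers, y is the line along which they close (so a half turn about z gives the same grasp; the last joint's range is limited). The gripper opens to 85 mm and grips with 20 to 120 N. Pads are 22 mm wide; open, the fingers measure 114 mm over their backs; the gripper's body (76 mm by 85 mm) begins 54 mm behind the grasp point. The pads swing forward as they close: fully open they stand 13 mm farther back than shut.
Start: joints at [-1.413, 0.053, 1.613, -0, 1.476, -0.119], TCP at [0.171, -0.601, 0.25] pointing down, gripper open.
Joint ranges: [-3.01, 3.01], [-1.01, 2.22], [0.06, 2.58], [-1.02, 4.17], [0.09, 2.62], [-3.14, 3.14]. Speed limits (rad/s): [2.57, 2.57, 3.14, 3.14, 3.14, 3.14].

## Interface

Orientations are given as a unit quaternion [w, x, y, z].
In Python, from plant import manip gives the robot as it stands. The module is installed in compiled form; this text tells all that it offers.
- The arm moves only by the tool move_arm, never from a script. Its argument "rows" is a list of rows, each a list of 7 numbers: the shift along the tool's x, y, z in cm, then the turn, a rotation vector about the tool's x, y, z in degrees, then the opening, from -1 (shut) to 1 (fully open). In form: [[tx, ty, tz, ax, ay, az, jaw], ...]. A call has 1 to 20 rows; each row shifts and turns the commanded pose from where the row before left it, along the tool's axes as they then stand; what a row does not reach is not made up. A row lasts 1/12 s, in which the tool goes at most 41.7 mm and 7.16 degrees, less where a joint would pass 70% of its speed; a pose out of reach is approached as far as the arm can. A call is refused whole if a number of a shift passes 4.17 or a number of a turn 7.16, either way. A call with a gripper value outside its range is refused whole. The fingers move at their own pace and stop on an object; the grip force is fixed at half the most. Time passes only in rows, so rows that do not move let the fingers close. It gives the time, the measured TCP pose, the force, the opening and the grip force at its end, in the units of the state.
- manip.state(): the state, without advancing time (a new reading comes with each control period).
- manip.grab_frame(name): name is "side" or "top" or "wrist"; returns a dict with "img" (400x640x3 uint8, blue, green, red), "mtx" (3x3 intrinsics, pixels), "k1" (the pictures are not rectified: a ray, as slopes to the right and down, at radius r is drawn at 1 + k1 r^2 times it, then the intrinsics apply), "R" (3x3) and "t" (3): a world point X has camera coordinates R X + t. Camera axes: x right, y down, z forward; pixel columns grow to the right and rows downward; lengths in m; the calibration is good to about 2 mm. A picture is of the moment at which its call begins. There is no depth.
- manip.job_done(): hands the job in; it is judged then, once.
The state is a dict: "time": time; "joint_pos": joint angles; "joint_vel": joint speeds; "joint_efforts": joint torques, N m; "tool_pos": TCP position; "tool_rot": TCP orientation; "contact_force": force on the tool from outside, world axes, zero at the start; "ft_torque": the same for the moment, N m; "gripper_width": opening from 0.0 (shut) to 1.0 (fully open); "grasp_force": force on a finger pad.
Only numpy, scipy, OpenCV 4.12 (cv2) and the standard library are available. Lean on these libraries where they do the work, as an engineer would, in place of code of your own. Each camera call takes 0.05 s, during which the arm holds its last target. There are 200 camera calls.

## Working session

There is one attempt and no reset: what is moved stays moved. The work goes in short steps, Python scripts to look and compute and a tool call to move; the robot and the scene stay as the last step left them, time stands still between calls to the robot, and variables do not carry over. Pictures are saved under pics/ and viewed, at most 10 in all, crops included, and the job is handed in when it is done.

Besides the shell and the picture viewer there is one more tool, called after ">>>" as name(argument=value, ...) on one line, values as JSON. move_arm: Moves the arm, as the interface text tells. Its arguments: {"type":"object","properties":{"rows":{"type":"array","items":{"type":"array","items":{"type":"number"}}}},"required":["rows"]}

```bash
mkdir -p pics
cat > h.py <<'E'
import numpy as np, cv2
from plant import manip
def grab(n,save=None):
    f=manip.grab_frame(n)
    if save: cv2.imwrite(f'pics/{save}.png',f['img'])
    return f
def ray(f,uv):
    K=f['mtx'];p=np.array([(uv[0]-K[0,2])/K[0,0],(uv[1]-K[1,2])/K[1,1]]);s=p.copy()
    for _ in range(20): s=p/(1+f['k1']*(s@s))
    R=np.array(f['R']);d=R.T@np.array([s[0],s[1],1]);return -R.T@np.array(f['t']),d/np.linalg.norm(d)
def onz(f,uv,z):
    c,d=ray(f,uv);return c+d*(z-c[2])/d[2]
def proj(f,X):
    q=np.array(f['R'])@np.array(X)+np.array(f['t']);s=q[:2]/q[2];s=s*(1+f['k1']*(s@s));K=f['mtx']
    return np.array([K[0,0]*s[0]+K[0,2],K[1,1]*s[1]+K[1,2]])
def tri(rays):
    A=0;b=0
    for c,d in rays:
        P=np.eye(3)-np.outer(d,d);A=A+P;b=b+P@c
    return np.linalg.solve(A,b)
E
python3 - <<'E'
from h import *
print(manip.tip_reach);print(manip.state())
ims=[]
for n in ('side','top','wrist'):
    f=grab(n,n+'0');print(n,f['mtx'].tolist(),f['k1'],(-np.array(f['R']).T@f['t']).round(3),np.array(f['R'])[2].round(2))
E
```

```text
0.019
{'time': 0.0, 'joint_pos': array([-1.41298866e+00,  5.33330275e-02,  1.61428881e+00,  3.43669872e-05,
        1.47598506e+00, -1.18979081e-01]), 'joint_vel': array([-0.00160908,  0.00124671,  0.0015912 ,  0.00075682, -0.00022293,
       -0.00055733]), 'joint_efforts': array([-3.07502805e-04, -3.93684018e+01, -3.70172989e+01, -2.03419104e-04,
        7.01311394e-03,  1.14133258e-05]), 'tool_pos': array([ 0.17072154, -0.6006311 ,  0.24908085]), 'tool_rot': array([-1.00726077e-03,  9.90438636e-01,  1.37950329e-01, -2.44981531e-06]), 'contact_force': array([0.404921  , 0.69948322, 0.19245418]), 'ft_torque': array([0.02710569, 0.02180403, 0.01084169]), 'grasp_force': 0.0, 'gripper_width': 0.9995827878296476}
side [[491.092154732947, 0.0, 324.5204744182064], [0.0, 491.092154732947, 201.97907600671968], [0.0, 0.0, 1.0]] -0.1405281380612737 [ 0.35  -1.027  0.916] [ 0.15  0.76 -0.63]
top [[504.9920716249483, 0.0, 315.7794459035262], [0.0, 504.9920716249483, 202.53039044835933], [0.0, 0.0, 1.0]] -0.08418666326962725 [ 0.393 -0.021  1.663] [ 0.1  0.  -1. ]
wrist [[332.4227222194266, 0.0, 317.5893617626205], [0.0, 332.4227222194266, 196.0803511563808], [0.0, 0.0, 1.0]] -0.0375311699155517 [ 0.244 -0.58   0.372] [-0.28 -0.08 -0.96]
```

View pics/side0.png

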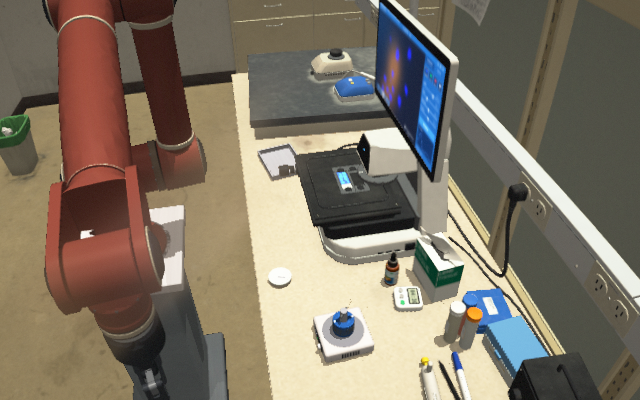

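View pics/top0.png

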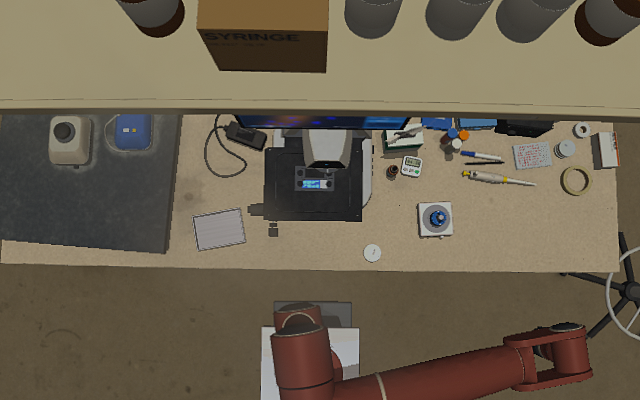

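View pics/wrist0.png

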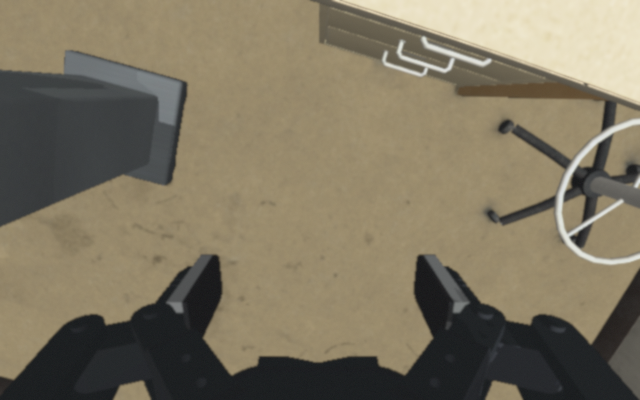

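The side view shows the hub at about (344,322) and the tray at about (279,160). The top view shows the hub at (436,218), the tray at (219,229), and the dish at (372,253), with microscope knobs at (273,229). The wrist camera sees only the floor.

Run:
```python
from h import *
R={}
for n,(u,v,w) in {'side':(344,325,40),'top':(436,218,30)}.items():
    f=grab(n);R[n]=f;hsv=cv2.cvtColor(f['img'],cv2.COLOR_BGR2HSV)
    m=cv2.inRange(hsv,(98,130,50),(125,255,255));k=np.zeros_like(m);k[v-w:v+w,u-w:u+w]=255;m&=k
    ys,xs=np.nonzero(m);print(n,xs.min(),xs.max(),ys.min(),ys.max(),len(xs))
    f['c']=((xs.min()+xs.max())/2,(ys.min()+ys.max())/2)
    print(onz(f,f['c'],.057))
print('tri',tri([ray(R[n],R[n]['c']) for n in R]))
f=R['top'];b=f['img']
crop=b[175:275,180:460];c1=cv2.resize(b[190:260,180:300],None,fx=5,fy=5,interpolation=cv2.INTER_CUBIC)
s=R['side']['img'];c2=cv2.resize(s[290:370,300:390],None,fx=5,fy=5,interpolation=cv2.INTER_CUBIC)
out=np.zeros((580,800,3),np.uint8);
c1=cv2.resize(b[190:260,180:300],(480,280));out[:280,:480]=c1   # 4x, origin 180,190
c2=cv2.resize(s[295:365,305:385],(320,280));out[:280,480:]=c2  # 4x
c3=cv2.resize(s[130:200,240:320],(320,280));out[290:570,:320]=c3 # 4x origin 240,130
c4=cv2.resize(b[190:260,340:460],(480,280));out[290:570,320:]=c4 # 4x origin 340,190
cv2.imwrite('pics/crops.png',out)
for p in [(372,253),(391,172),(412,166),(436,219)]: print(p,onz(f,p,.01))
```

```text
side 333 353 312 336 252
[ 0.50791962 -0.402564    0.057     ]
top 431 445 211 224 106
[ 0.50663969 -0.40620469  0.057     ]
tri [ 0.50678784 -0.40534044  0.06084593]
(372, 253) [ 0.39107533 -0.1999891   0.01      ]
(391, 172) [ 0.65903094 -0.26210491  0.01      ]
(412, 166) [ 0.68027738 -0.33217508  0.01      ]
(436, 219) [ 0.50494298 -0.41079697  0.01      ]
```

View pics/crops.png

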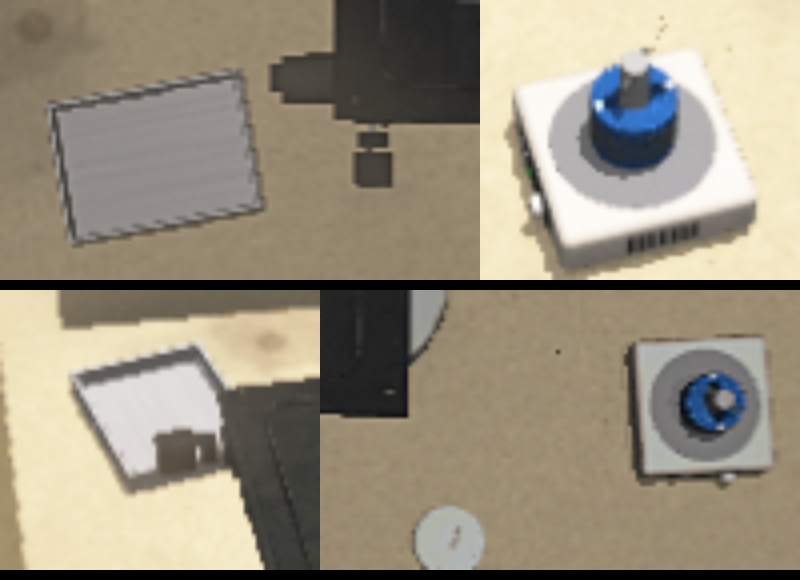

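The crops give the tray corners (top view about (192.5,216), (240.5,208), (246,242), (198.5,251)), the spindle tip (top (440.5,217.5), side (343.5,310.5)), and two white dots on the hub. Next I'll move above the hub for a close look.

>>> move_arm(rows=[[3.14,-0.8,0,0,0,0,1],[3.14,-0.8,0,0,0,0,1],[3.14,-0.8,0,0,0,0,1],[3.14,-0.8,0,0,0,0,1],[3.14,-0.8,0,0,0,0,1],[3.14,-0.8,0,0,0,0,1],[3.14,-0.8,0,0,0,0,1],[3.14,-0.8,0,0,0,0,1],[3.14,-0.8,0,0,0,0,1],[3.14,-0.8,0,0,0,0,1],[3.14,-0.8,0,0,0,0,1],[3.14,-0.8,0,0,0,0,1],[0,0,0,0,0,0,1],[0,0,0,0,0,0,1]])

```text
time: 1.42
tool_pos: [0.5081, -0.4048, 0.2499]
tool_rot: [-0.0, 0.99, 0.139, -0.0]
contact_force: [-0.3, 0.9, 0.0]
gripper_width: 1.0
grasp_force: 0.0
```

Run:
```python
from h import *
s=manip.state();print(s['tool_pos'],s['tool_rot'],s['joint_pos'].round(3),s['contact_force'])
f=grab('wrist');cv2.imwrite('pics/w1.png',f['img'])
import pickle;pickle.dump(f,open('w1.pkl','wb'))
t=grab('top');si=grab('side')
print('spindle tip',tri([ray(t,(440.5,217.5)),ray(si,(343.5,310.5))]))
P=np.array([onz(t,p,.02) for p in [(192.5,215.75),(240.5,208),(245.75,242),(198.5,250.75)]]);print(P,P.mean(0))
for p in [(247,215),(275,236),(264,222),(362,222)]: print(p,onz(t,p,.05))
```

```text
[ 0.50805267 -0.40477084  0.24994369] [-1.77089982e-04  9.90235842e-01  1.39401764e-01 -3.08243079e-04] [-0.787  0.11   1.552 -0.     1.479  0.504] [-0.32050653  0.86335849  0.04487944]
spindle tip [ 0.50575094 -0.40313654  0.10388152]
[[0.5037859  0.38927265 0.02      ]
 [0.53154456 0.23175862 0.02      ]
 [0.4208363  0.2115638  0.02      ]
 [0.38982868 0.36547061 0.02      ]] [0.46149886 0.29951642 0.02      ]
(247, 215) [0.50677475 0.20557936 0.05      ]
(275, 236) [0.44088475 0.11419045 0.05      ]
(264, 222) [0.48510725 0.15040052 0.05      ]
(362, 222) [ 0.48950233 -0.1631622   0.05      ]
```

View pics/w1.png

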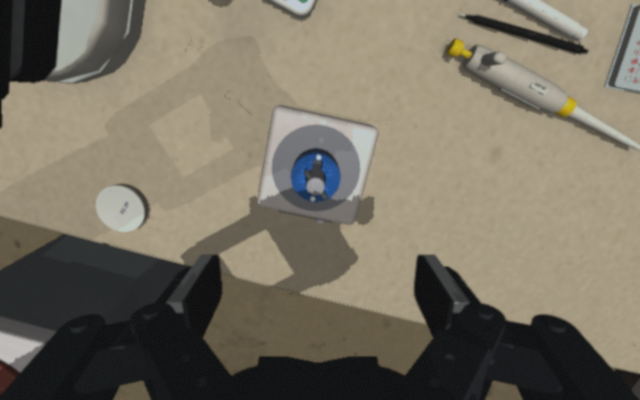

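The wrist view shows the spindle tip near (316,186), with white dots at about (319,157) and (313,199). I'll crop it to get the pin direction and compute positions.

Run:
```python
from h import *
import pickle;f=pickle.load(open('w1.pkl','rb'))
im=f['img'];c=cv2.resize(im[140:215,280:355],(600,600),interpolation=cv2.INTER_CUBIC);cv2.imwrite('pics/w1c.png',c)
hsv=cv2.cvtColor(im,cv2.COLOR_BGR2HSV);m=cv2.inRange(hsv,(98,130,40),(125,255,255));m[:, :280]=0;m[:,355:]=0;m[:140]=0;m[215:]=0
ys,xs=np.nonzero(m);print(xs.min(),xs.max(),ys.min(),ys.max());
(cx,cy),r=cv2.minEnclosingCircle(np.stack([xs,ys],1).astype(np.float32));print(cx,cy,r,onz(f,(cx,cy),.067))
a,b=onz(f,(319,157),.074),onz(f,(313,199),.074);print(a,b,(a+b)/2,np.arctan2(*(a-b)[1::-1]))
print('tip',onz(f,(316,186),.103))
```

```text
292 339 153 200
315.2065734863281 176.5718536376953 24.648990631103516 [ 0.50782626 -0.40231927  0.067     ]
[ 0.52803367 -0.4001897   0.074     ] [ 0.48800501 -0.40585281  0.074     ] [ 0.50801934 -0.40302125  0.074     ] 0.14054368349988725
tip [ 0.50878131 -0.40299133  0.103     ]
```

View pics/w1c.png

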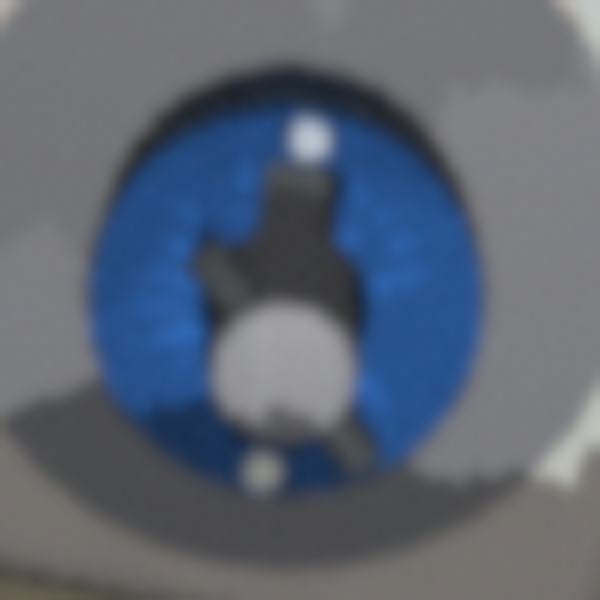

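Run:
```python
from h import *
import pickle;f=pickle.load(open('w1.pkl','rb'))
a,b=onz(f,(306.5,172.75),.096),onz(f,(324.4,196.3),.096);print('pin',a,b,(a+b)/2,np.linalg.norm(a-b),np.arctan2(*(a-b)[1::-1]))
```

```text
pin [ 0.51594301 -0.39248498  0.096     ] [ 0.49997481 -0.41308992  0.096     ] [ 0.50795891 -0.40278745  0.096     ] 0.0260681200343384 0.9115054719335951
```

>>> move_arm(rows=[[0.05,-0.17,1.0,0,0,0,1],[0,0,2,0,0,0,1],[0,0,2,0,0,0,1],[0,0,2,0,0,0,1],[0,0,2,0,0,0,1],[0,0,2,0,0,0,1],[0,0,2,0,0,0,1],[0,0,1.5,0,0,0,1],[0,0,1.5,0,0,0,1],[0,0,1,0,0,0,1],[0,0,0.7,0,0,0,1],[0,0,0.5,0,0,0,1],[0,0,0.4,0,0,0,1],[0,0,0,0,0,0,1],[0,0,0,0,0,0,1]])

```text
time: 2.82
tool_pos: [0.5074, -0.4044, 0.0649]
tool_rot: [0.0, 0.99, 0.138, 0.0]
contact_force: [0.2, -0.1, -0.4]
gripper_width: 1.003
grasp_force: 0.0
```

>>> move_arm(rows=[[0.1,-0.13,0.1,0,0,0,1],[0,0,0,0,0,0,1],[0,0,0,0,0,0,1]])

```text
time: 3.07
tool_pos: [0.508, -0.4026, 0.0638]
tool_rot: [0.0, 0.99, 0.138, 0.0]
contact_force: [0.8, -0.1, 0.2]
gripper_width: 0.997
grasp_force: 0.0
```

Run:
```python
from h import *
s=manip.state();print(s['tool_pos'],s['tool_rot'],s['contact_force'])
```

```text
[ 0.50795038 -0.402649    0.06384372] [3.39508193e-04 9.90421641e-01 1.38075305e-01 2.62069623e-04] [ 0.80262371 -0.08452133  0.18209841]
```

>>> move_arm(rows=[[0,0,0,0,0,0,0.5],[0,0,0,0,0,0,0.5],[0,0,0,0,0,0,0.3],[0,0,0,0,0,0,0.2],[0,0,0,0,0,0,0.15],[0,0,0,0,0,0,0.1],[0,0,0,0,0,0,0.05],[0,0,0,0,0,0,0]])

```text
time: 3.73
tool_pos: [0.5078, -0.4027, 0.0637]
tool_rot: [0.0, 0.99, 0.138, 0.0]
contact_force: [-0.3, 0.7, 2.1]
gripper_width: 0.521
grasp_force: 61.5
```

>>> move_arm(rows=[[0,0,-0.2,0,0,0,-1],[0,0,-0.3,0,0,0,-1],[0,0,-0.3,0,0,0,-1],[0,0,-0.3,0,0,0,-1],[0,0,-0.3,0,0,0,-1],[0,0,-0.2,0,0,0,-1],[0,0,-0.1,0,0,0,-1],[0,0,0,0,0,0,-1],[0,0,0,0,0,0,-1]])

```text
time: 4.48
tool_pos: [0.5076, -0.4026, 0.0803]
tool_rot: [0.0, 0.99, 0.138, 0.0]
contact_force: [-0.0, -0.2, -1.2]
gripper_width: 0.524
grasp_force: 61.3
```

Run:
```python
from h import *
s=manip.state();print(s['tool_pos'],s['tool_rot'],s['contact_force'],s['ft_torque'])
f=grab('wrist');c=cv2.resize(f['img'][80:280,220:420],(600,600),interpolation=cv2.INTER_CUBIC);cv2.imwrite('pics/w2c.png',c)
import pickle;pickle.dump(f,open('w2.pkl','wb'))
```

```text
[ 0.50764269 -0.40256843  0.08033999] [1.19410013e-05 9.90437903e-01 1.37959267e-01 7.70438839e-06] [-0.02272137 -0.24852707 -1.18461253] [ 0.02174408 -0.02224851  0.01551975]
```

View pics/w2c.png

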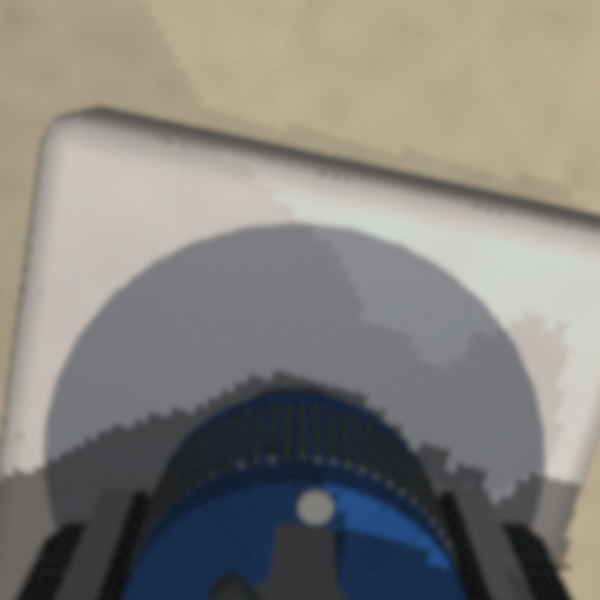

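The hub is gripped and raised about 16.6 mm. The white dot is at crop (315,508), and the pin end shows at (230,590). Next I'll feel for the pin.

>>> move_arm(rows=[[0,0,-0.08,0,0,0,-1],[0,0,-0.08,0,0,0,-1],[0,0,-0.05,0,0,0,-1],[0,0,-0.03,0,0,0,-1],[0,0,0,0,0,0,-1]])

```text
time: 4.95
tool_pos: [0.5077, -0.4026, 0.0828]
tool_rot: [0.0, 0.99, 0.138, 0.0]
contact_force: [-0.6, -0.9, -2.0]
gripper_width: 0.524
grasp_force: 61.3
```

>>> move_arm(rows=[[0,0,-0.03,0,0,0,-1],[0,0,0,0,0,0,-1]])

```text
time: 5.12
tool_pos: [0.5077, -0.4026, 0.083]
tool_rot: [0.0, 0.99, 0.138, 0.0]
contact_force: [0.0, 0.1, -2.1]
gripper_width: 0.521
grasp_force: 61.3
```

>>> move_arm(rows=[[0,0,-0.02,0,0,0,-1],[0,0,0,0,0,0,-1]])

```text
time: 5.28
tool_pos: [0.5077, -0.4026, 0.0832]
tool_rot: [0.0, 0.99, 0.138, -0.0]
contact_force: [-0.8, 0.3, -1.9]
gripper_width: 0.522
grasp_force: 61.3
```

>>> move_arm(rows=[[0,0,-0.02,0,0,0,-1],[0,0,0,0,0,0,-1]])

```text
time: 5.45
tool_pos: [0.5076, -0.4026, 0.0833]
tool_rot: [-0.0, 0.99, 0.138, -0.0]
contact_force: [0.3, -0.9, -2.9]
gripper_width: 0.522
grasp_force: 61.4
```

>>> move_arm(rows=[[0,0,-0.02,0,0,0,-1],[0,0,0,0,0,0,-1]])

```text
time: 5.62
tool_pos: [0.5076, -0.4026, 0.0833]
tool_rot: [-0.0, 0.99, 0.138, -0.0]
contact_force: [0.1, -0.5, -4.0]
gripper_width: 0.514
grasp_force: 61.6
```

Contact with the pin is felt at about 2 N. Now I'll turn anticlockwise, which is negative about tool z.

>>> move_arm(rows=[[0,0,0,0,0,-2,-1],[0,0,0,0,0,-3,-1],[0,0,0,0,0,-3,-1],[0,0,0,0,0,-2,-1],[0,0,0,0,0,0,-1]])

```text
time: 6.03
tool_pos: [0.5074, -0.4024, 0.0833]
tool_rot: [-0.0, 0.975, 0.224, -0.0]
contact_force: [0.3, -0.6, -3.3]
gripper_width: 0.526
grasp_force: 61.5
```

>>> move_arm(rows=[[0,0,0,0,0,-2,-1],[0,0,0,0,0,-3,-1],[0,0,0,0,0,-3,-1],[0,0,0,0,0,-2,-1],[0,0,0,0,0,0,-1]])

```text
time: 6.45
tool_pos: [0.5074, -0.4024, 0.0833]
tool_rot: [-0.0, 0.951, 0.308, -0.0]
contact_force: [-1.0, 0.4, -3.1]
gripper_width: 0.526
grasp_force: 61.5
```

>>> move_arm(rows=[[0,0,-0.02,0,0,-2,-1],[0,0,0,0,0,-3,-1],[0,0,0,0,0,-3,-1],[0,0,0,0,0,-2,-1],[0,0,0,0,0,0,-1]])

```text
time: 6.87
tool_pos: [0.5076, -0.4026, 0.0839]
tool_rot: [-0.0, 0.921, 0.389, 0.0]
contact_force: [-1.0, -0.5, -1.8]
gripper_width: 0.521
grasp_force: 61.7
```

>>> move_arm(rows=[[0,0,0,0,0,-2,-1],[0,0,0,0,0,-2,-1],[0,0,0,0,0,-2,-1],[0,0,0,0,0,0,-1]])

```text
time: 7.2
tool_pos: [0.5078, -0.4028, 0.0842]
tool_rot: [0.0, 0.9, 0.437, 0.0]
contact_force: [0.2, 0.2, -1.7]
gripper_width: 0.523
grasp_force: 61.7
```

>>> move_arm(rows=[[0,0,0,0,0,-2,-1],[0,0,0,0,0,-2,-1],[0,0,0,0,0,-2,-1],[0,0,0,0,0,0,-1]])

```text
time: 7.53
tool_pos: [0.5078, -0.4027, 0.084]
tool_rot: [0.0, 0.876, 0.483, 0.0]
contact_force: [-0.1, 0.5, -1.8]
gripper_width: 0.52
grasp_force: 61.7
```

>>> move_arm(rows=[[0,0,0,0,0,-2,-1],[0,0,-0.05,0,0,0,-1],[0,0,0,0,0,0,-1]])

```text
time: 7.78
tool_pos: [0.5077, -0.4027, 0.0845]
tool_rot: [0.0, 0.867, 0.498, 0.0]
contact_force: [0.0, -0.3, -2.7]
gripper_width: 0.523
grasp_force: 61.7
```

>>> move_arm(rows=[[0,0,-0.05,0,0,0,-1],[0,0,0,0,0,0,-1]])

```text
time: 7.95
tool_pos: [0.5077, -0.4027, 0.085]
tool_rot: [0.0, 0.867, 0.498, 0.0]
contact_force: [0.1, 0.2, -2.0]
gripper_width: 0.521
grasp_force: 61.7
```

>>> move_arm(rows=[[0,0,-0.05,0,0,0,-1],[0,0,0,0,0,0,-1]])

```text
time: 8.12
tool_pos: [0.5077, -0.4026, 0.0854]
tool_rot: [0.0, 0.867, 0.499, 0.0]
contact_force: [0.6, 0.9, -1.7]
gripper_width: 0.522
grasp_force: 61.7
```

The slots have found the pin, at about 0.77 rad. I'll slide the hub up gently.

>>> move_arm(rows=[[0,0,-0.1,0,0,0,-1],[0,0,-0.1,0,0,0,-1],[0,0,-0.1,0,0,0,-1],[0,0,-0.1,0,0,0,-1],[0,0,0,0,0,0,-1]])

```text
time: 8.53
tool_pos: [0.5078, -0.4027, 0.0897]
tool_rot: [0.0, 0.867, 0.499, 0.0]
contact_force: [-0.5, -0.8, -2.0]
gripper_width: 0.524
grasp_force: 61.7
```

Run:
```python
from h import *
s=manip.state();print(s['tool_pos'],s['tool_rot'],s['contact_force'],s['ft_torque'],s['joint_pos'])
```

```text
[ 0.50779625 -0.40273127  0.08968828] [2.84707863e-04 8.66655195e-01 4.98907493e-01 7.13217535e-05] [-0.50615675 -0.79342966 -1.99711128] [ 0.04533665 -0.01777134 -0.04268676] [-7.85250805e-01  2.48235374e-01  1.67647218e+00 -1.11100204e-05
  1.21629818e+00 -2.59126107e-01]
```

>>> move_arm(rows=[[0,0,-0.15,0,0,0,-1],[0,0,-0.15,0,0,0,-1],[0,0,-0.2,0,0,0,-1],[0,0,-0.2,0,0,0,-1],[0,0,-0.2,0,0,0,-1],[0,0,-0.2,0,0,0,-1],[0,0,0,0,0,0,-1]])

```text
time: 9.12
tool_pos: [0.5079, -0.4029, 0.1011]
tool_rot: [0.001, 0.867, 0.499, 0.0]
contact_force: [1.0, 0.3, -1.3]
gripper_width: 0.524
grasp_force: 61.7
```

>>> move_arm(rows=[[0,0,-0.2,0,0,0,-1],[0,0,-0.2,0,0,0,-1],[0,0,-0.2,0,0,0,-1],[0,0,-0.2,0,0,0,-1],[0,0,-0.2,0,0,0,-1],[0,0,-0.2,0,0,0,-1],[0,0,-0.2,0,0,0,-1],[0,0,0,0,0,0,-1]])

```text
time: 9.78
tool_pos: [0.5079, -0.4028, 0.115]
tool_rot: [0.0, 0.867, 0.499, 0.0]
contact_force: [0.9, -0.1, -1.9]
gripper_width: 0.521
grasp_force: 61.7
```

>>> move_arm(rows=[[0,0,-0.2,0,0,0,-1],[0,0,-0.2,0,0,0,-1],[0,0,-0.2,0,0,0,-1],[0,0,-0.2,0,0,0,-1],[0,0,-0.2,0,0,0,-1],[0,0,-0.2,0,0,0,-1],[0,0,-0.2,0,0,0,-1],[0,0,-0.2,0,0,0,-1],[0,0,-0.3,0,0,0,-1],[0,0,-0.5,0,0,0,-1],[0,0,0,0,0,0,-1]])

```text
time: 10.7
tool_pos: [0.5081, -0.4031, 0.1397]
tool_rot: [0.001, 0.867, 0.499, 0.0]
contact_force: [0.0, 0.1, -1.6]
gripper_width: 0.521
grasp_force: 61.7
```

The hub is clear of the spindle. I'll raise it and turn back to line up with the tray, then travel in front of the microscope.

>>> move_arm(rows=[[0,0,-1,0,0,2,-1],[0,0,-2,0,0,6,-1],[0,0,-2,0,0,6,-1],[0,0,-2,0,0,6,-1],[0,0,-2,0,0,6,-1],[0,0,-2,0,0,6,-1],[0,0,-2,0,0,6,-1],[0,0,-2,0,0,6,-1],[0,0,-1,0,0,5,-1],[0,0,0,0,0,0,-1]])

```text
time: 11.53
tool_pos: [0.5086, -0.4035, 0.3026]
tool_rot: [0.003, 0.996, 0.094, 0.002]
contact_force: [-0.4, -0.5, -1.9]
gripper_width: 0.521
grasp_force: 61.8
```

>>> move_arm(rows=[[-0.25,-1.6,0,0,0,0,-1],[-0.49,-3.2,0,0,0,0,-1],[-0.49,-3.2,0,0,0,0,-1],[-0.49,-3.2,0,0,0,0,-1],[-0.49,-3.2,0,0,0,0,-1],[-0.49,-3.2,0,0,0,0,-1],[-0.49,-3.2,0,0,0,0,-1],[-0.49,-3.2,0,0,0,0,-1],[-0.49,-3.2,0,0,0,0,-1],[-0.49,-3.2,0,0,0,0,-1],[0,-2.5,0,0,0,0,-1],[0.5,-2.5,0,0,0,0,-1],[0.5,-2.5,0,0,0,0,-1],[0.5,-2.5,0,0,0,0,-1],[0.5,-2.5,0,0,0,0,-1],[0.5,-2.5,0,0,0,0,-1],[0.5,-2.5,0,0,0,0,-1],[0.5,-2.5,0,0,0,0,-1],[0,0,0,0,0,0,-1]])

```text
time: 13.12
tool_pos: [0.4005, 0.0934, 0.2972]
tool_rot: [-0.001, 0.995, 0.098, -0.001]
contact_force: [0.7, -0.9, -2.0]
gripper_width: 0.521
grasp_force: 62.1
```

Run:
```python
from h import *
s=manip.state();print(s['tool_pos'],s['tool_rot'],s['contact_force'],s['joint_pos'].round(2),2*np.arctan2(s['tool_rot'][2],s['tool_rot'][1]))
a=grab('side');f=grab('wrist');out=np.vstack([cv2.resize(a['img'],(480,300)),cv2.resize(f['img'],(480,300))]);cv2.imwrite('pics/t1.png',out)
import pickle;pickle.dump(f,open('w3.pkl','wb'))
```

```text
[0.40051323 0.09339078 0.29720324] [-1.03896412e-03  9.95153856e-01  9.83223809e-02 -6.58152079e-04] [ 0.69328055 -0.89515682 -1.95656035] [ 0.05 -0.52  2.01  0.    1.64  1.42] 0.19696313461365156
```

View pics/t1.png

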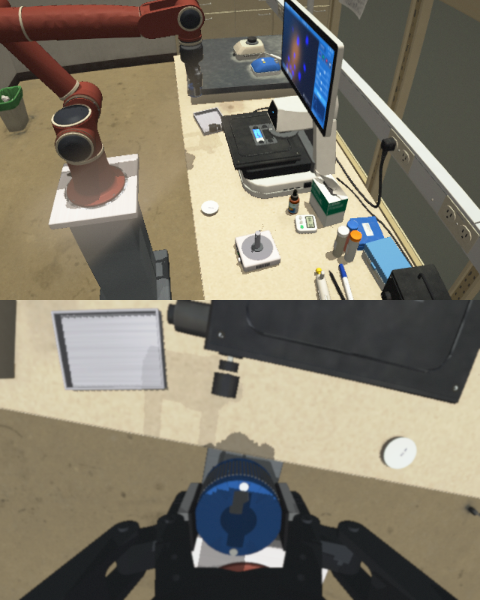

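The hub is held between the pads and the spindle is bare. The tray appears in the wrist image with corners at about (76,16), (217,13), (220,117) and (88,120) in full-frame pixels.

Run:
```python
from h import *
import pickle;f=pickle.load(open('w3.pkl','rb'));t=grab('top')
W=[(76,16),(217,13),(220,117),(88,120)];T=[(192.5,215.75),(240.5,208),(245.75,242),(198.5,250.75)]
P=np.array([onz(f,p,.02) for p in W]);print(P.round(4),P.mean(0))
Q=np.array([tri([ray(f,a),ray(t,b)]) for a,b in zip(W,T)]);print(Q.round(4),Q.mean(0))
g=cv2.cvtColor(f['img'],cv2.COLOR_BGR2GRAY)
s=manip.state();print(s['tool_pos'],s['joint_pos'])
```

```text
[[0.5063 0.386  0.02  ]
 [0.5368 0.2306 0.02  ]
 [0.4266 0.2143 0.02  ]
 [0.3934 0.3711 0.02  ]] [0.46575611 0.30051967 0.02      ]
[[0.5056 0.3911 0.0127]
 [0.5334 0.2297 0.0264]
 [0.423  0.2156 0.0068]
 [0.3924 0.3651 0.027 ]] [0.46358894 0.30037758 0.0182359 ]
[0.40097763 0.09006114 0.29747584] [ 3.97598434e-02 -5.16901286e-01  2.01429986e+00 -5.72200555e-04
  1.64539609e+00  1.41902672e+00]
```

>>> move_arm(rows=[[0.75,-1.4,0,0,0,0,-1],[1.5,-2.8,0,0,0,0,-1],[1.5,-2.8,0,0,0,0,-1],[1.5,-2.8,0,0,0,0,-1],[1.5,-2.8,0,0,0,0,-1],[1.5,-2.8,0,0,0,0,-1],[1.5,-2.8,0,0,0,0,-1],[0.5,-1.1,0,0,0,0,-1],[0,0,0,0,0,0,-1],[0,0,2,0,0,0,-1],[0,0,2.5,0,0,0,-1],[0,0,2.5,0,0,0,-1],[0,0,2.5,0,0,0,-1],[0,0,2.5,0,0,0,-1],[0,0,2.5,0,0,0,-1],[0,0,0,0,0,0,-1],[0,0,0,0,0,0,-1]])

```text
time: 14.68
tool_pos: [0.4648, 0.297, 0.1519]
tool_rot: [0.001, 0.996, 0.094, -0.002]
contact_force: [0.1, 0.3, -2.0]
gripper_width: 0.522
grasp_force: 62.3
```

Run:
```python
from h import *
s=manip.state();print(s['tool_pos'],s['tool_rot'],s['contact_force'],2*np.arctan2(s['tool_rot'][2],s['tool_rot'][1]))
```

```text
[0.46477158 0.29697885 0.15188364] [ 9.22768366e-04  9.95581912e-01  9.38744459e-02 -1.84202419e-03] [ 0.09809319  0.26187179 -2.04065986] 0.18802614475316456
```

>>> move_arm(rows=[[-0.1,-0.3,1.5,0,0,0,-1],[0,0,2,0,0,0,-1],[0,0,2,0,0,0,-1],[0,0,2,0,0,0,-1],[0,0,1.5,0,0,0,-1],[0,0,1,0,0,0,-1],[0,0,0.7,0,0,0,-1],[0,0,0.5,0,0,0,-1],[0,0,0.3,0,0,0,-1],[0,0,0,0,0,0,-1],[0,0,0,0,0,0,-1]])

```text
time: 15.6
tool_pos: [0.4647, 0.3021, 0.0392]
tool_rot: [-0.0, 0.996, 0.095, 0.001]
contact_force: [-0.2, -0.3, -2.5]
gripper_width: 0.517
grasp_force: 62.3
```

Run:
```python
from h import *
s=manip.state();print(s['tool_pos'],s['tool_rot'],s['contact_force'])
f=grab('wrist');cv2.imwrite('pics/w4.png',f['img'])
```

```text
[0.4646711  0.30206475 0.03917526] [-2.19548488e-04  9.95510691e-01  9.46467562e-02  6.39026585e-04] [-0.19245024 -0.34475079 -2.45032601]
```

View pics/w4.png

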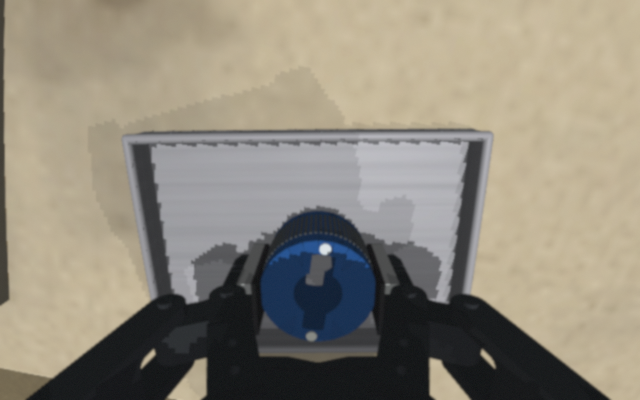

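The hub is centred in the tray, with its top at about (317,290) and both walls clear. Next I'll lower it by feel.

>>> move_arm(rows=[[0,0,0.2,0,0,0,-1],[0,0,0.2,0,0,0,-1],[0,0,0.2,0,0,0,-1],[0,0,0.2,0,0,0,-1],[0,0,0.1,0,0,0,-1],[0,0,0.05,0,0,0,-1],[0,0,0,0,0,0,-1]])

```text
time: 16.23
tool_pos: [0.4639, 0.3018, 0.0285]
tool_rot: [0.0, 0.996, 0.095, -0.0]
contact_force: [-0.5, 0.6, -1.6]
gripper_width: 0.524
grasp_force: 62.3
```

>>> move_arm(rows=[[0,0,0.05,0,0,0,-1],[0,0,0.05,0,0,0,-1],[0,0,0,0,0,0,-1]])

```text
time: 16.48
tool_pos: [0.464, 0.3018, 0.0278]
tool_rot: [-0.0, 0.996, 0.095, -0.0]
contact_force: [-0.6, 0.4, -2.0]
gripper_width: 0.524
grasp_force: 62.3
```

>>> move_arm(rows=[[0,0,0.05,0,0,0,-1],[0,0,0,0,0,0,-1]])

```text
time: 16.65
tool_pos: [0.464, 0.3018, 0.0273]
tool_rot: [0.0, 0.996, 0.095, -0.0]
contact_force: [-0.1, -0.6, -2.4]
gripper_width: 0.52
grasp_force: 62.3
```

>>> move_arm(rows=[[0,0,0.05,0,0,0,-1],[0,0,0,0,0,0,-1]])

```text
time: 16.82
tool_pos: [0.464, 0.3018, 0.0267]
tool_rot: [0.0, 0.996, 0.095, -0.0]
contact_force: [0.7, 0.2, -1.5]
gripper_width: 0.525
grasp_force: 62.3
```

>>> move_arm(rows=[[0,0,0.03,0,0,0,-1],[0,0,0,0,0,0,-1]])

```text
time: 16.98
tool_pos: [0.4641, 0.3018, 0.0267]
tool_rot: [0.0, 0.996, 0.095, -0.0]
contact_force: [-1.1, -0.9, -0.0]
gripper_width: 0.522
grasp_force: 62.5
```

>>> move_arm(rows=[[0,0,0.03,0,0,0,-1],[0,0,0,0,0,0,-1]])

```text
time: 17.15
tool_pos: [0.4641, 0.3018, 0.0266]
tool_rot: [0.0, 0.996, 0.095, -0.0]
contact_force: [-3.2, -1.7, 3.0]
gripper_width: 0.523
grasp_force: 62.8
```

The hub is on the floor of the tray. I'll release it and lift away.

>>> move_arm(rows=[[0,0,0,0,0,0,0.08],[0,0,0,0,0,0,0.15],[0,0,0,0,0,0,0.3],[0,0,0,0,0,0,0.45],[0,0,0,0,0,0,0.45],[0,0,0,0,0,0,0.45]])

```text
time: 17.65
tool_pos: [0.4642, 0.3019, 0.0263]
tool_rot: [-0.0, 0.996, 0.095, 0.0]
contact_force: [0.2, -0.7, 0.4]
gripper_width: 0.723
grasp_force: 0.0
```

>>> move_arm(rows=[[0,0,-0.3,0,0,0,0.45],[0,0,-0.7,0,0,0,0.45],[0,0,-1,0,0,0,0.45],[0,0,-1.5,0,0,0,0.45],[0,0,-2,0,0,0,0.45],[0,0,-2,0,0,0,0.45],[0,0,-2,0,0,0,0.45],[0,0,-2,0,0,0,0.45],[0,0,-2,0,0,0,0.45],[0,0,0,0,0,0,0.45],[0,0,0,0,0,0,0.45]])

```text
time: 18.57
tool_pos: [0.4651, 0.3024, 0.1637]
tool_rot: [-0.001, 0.996, 0.095, 0.002]
contact_force: [0.8, -0.9, -0.6]
gripper_width: 0.726
grasp_force: 0.0
```

Run:
```python
from h import *
s=manip.state();print(s['tool_pos'],s['contact_force'])
f=grab('wrist');a=grab('side');t=grab('top')
out=np.zeros((580,800,3),np.uint8);out[:290,:464]=cv2.resize(f['img'],(464,290));out[290:,:464]=cv2.resize(a['img'],(464,290))
out[:280,470:790]=cv2.resize(a['img'][130:200,240:320],(320,280));out[290:570,470:790]=cv2.resize(t['img'][150:290,340:500],(320,280))
cv2.imwrite('pics/end.png',out)
```

```text
[0.46511849 0.30236144 0.16365283] [ 0.81762227 -0.85065158 -0.62996192]
```

View pics/end.png

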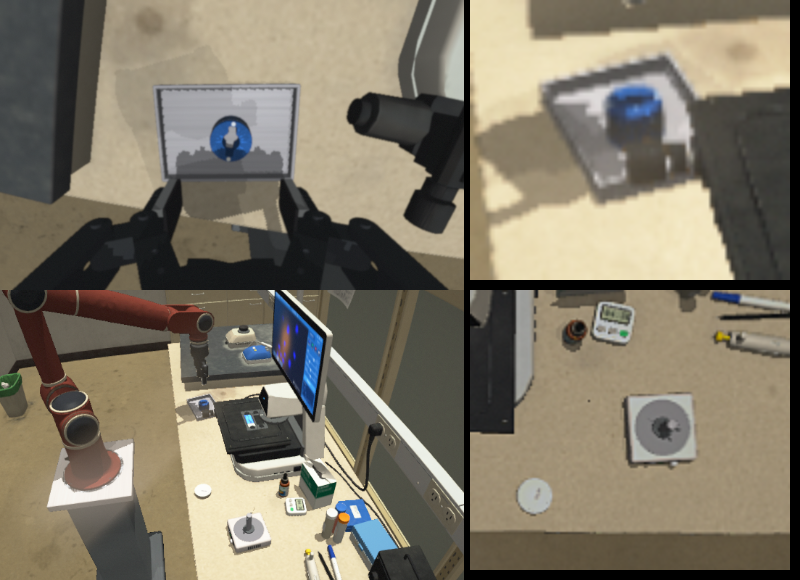

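The hub stands upright in the tray at about (231,139) in the wrist pane. The dish, bottle and timer have not moved, and the gripper is clear.

```bash
python3 -c "
from plant import manip
print(manip.job_done())"
```

```text
the job is handed in; nothing more can be done
None
```

The blue hub is off the spindle and standing upright on the tray floor; it took about 19 s, no wrist-force reading passed about 5 N, the dish, bottle and timer were left where they were, and the job is handed in, though no verdict was shown.

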